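# Load the cheese press and tighten its click-stop cap

## Task

Move the filled cheese mould gently into the little press, upright, centred under the foot and home against the back stop. Then turn the black cap on top of the press clockwise (seen from above) until its ratchet clicks and slips: stop after one, two or three clicks, never more, and let go with the mould still pressed in place. Leave the other goods on the counter where they are.

Things in the scene. Friction and masses are not known exactly. Their poses are not given: they have to be found in the camera images.
- mould: Loose white plastic cheese mould, 0.3 to 0.6 kg: upright tub 84 mm across, 54 mm tall, on it a wooden follower disc (74 mm across), top at 62 mm. A flat arm 24 mm wide and 8 mm thick runs from the tub's foot along the mould's -x to an upright flat grip. Origin: centre of the tub's underside; z up. Best slid along the counter.
- mould_grip (a point): Point on the mould's upright grip, 95 mm from the tub's axis along the mould's -x, 45 mm above the counter. The grip is a plate 12 mm thick (along the mould's y), 32 mm long (along its x), top at 60 mm. Pinch it from above across its thickness. Axes as the mould's.
- press: Grey C-shaped cheese press fixed on the counter. Origin: on the counter under the screw axis; z up; its mouth opens along its -x. Column at x = 54 to 90 mm, 60 mm wide; overhead arm 50 mm wide from x = -26 mm back to the column, underside 102 mm, top 128 mm up. Below the arm a sprung steel foot, 48 mm across, hangs 2 to 14 mm clear of the follower at the start.
- seat (a point): Point on the counter under the screw axis, where the tub's centre belongs. Axes as the press's.
- mouth (a point): Point on the counter midway between the mouth's flared lead-ins, 41 mm from the seat along the press's -x. The lead-ins are about 120 mm apart here and narrow to two straight fences, 32 mm tall, inner faces 88 mm apart, from 12 mm before the seat to the back stop. Axes as the press's.
- stop (a point): Middle of the foot of the back stop's face, on the counter, 42 mm from the seat along the press's +x; the stop is 32 mm tall. A tub pushed against it is centred on the seat, its grip trailing along the press's -x.
- cap_top (a point): Centre of the top of the round black ribbed cap, 182 mm above the counter (the point is fixed to the press and does not turn). The cap is 57 mm across its ribs, 30 mm tall (152 to 182 mm above the counter) on a thin stem; it neither rises nor sinks and can be gripped at any yaw. Turned clockwise from above it lowers the foot 6 mm per radian against 0.1 N m or less.
- screw_axis (a point): Point on the screw axis at the cap's underside, 152 mm up. After an unknown 0.7 to 2.6 rad clockwise the screw meets its stop, the foot bearing on the follower. Turned on, the cap's ratchet slips: the torque climbs to about 0.35 to 0.4 N m and drops sharply at each click, one every 20 degrees. Let go between clicks, the cap springs to the nearer one. The screw stays where it is left.
- tally (a joint): Thin steel ring under the cap, geared down: it turns 0.004 rad for each click of the ratchet (0 at the start), too little to see or to trust in a measurement. Feel the clicks in the torque instead.
Mind the look-alikes: they are no part of the job. What is shaped like the mould but blue, orange or turquoise is not meant.

How it is judged (in metres and radians):
On the way, in this order (a step that is already met when the one before it is completed fails the run):
1. the mould stands in the press, its tub within 5 mm of the seat's centre, upright (horizontal distance between mould and seat below 0.005 m and angle between mould's own z axis and vertical below 0.06 rad), for 0.2 s.
2. the cap's ratchet has clicked at least once (value of joint tally above 0.003 rad), for 0.2 s.
At the end, for the whole second after the job is handed in: the mould stands upright in the press within 5 mm of the seat's centre, at rest, pressed by the foot with more than 3 N, and the ratchet has clicked one to three times (all of step 1 and value of joint tally between 0.003 and 0.0135 rad and contact force between press and mould above 3 N and linear speed of mould below 0.01 m/s); the robot touches nothing.
It fails at once if the ratchet is driven past three clicks (value of joint tally above 0.0142 rad).
It fails at once if the mould is rammed or jammed against the press with more than 30 N (contact force between mould and press above 30 N).
It fails at once if another thing on the counter is moved by more than 15 mm (distance of any of cheese_tall, cheese_one, cheese_low, flask, empty_mould, basin, scoop from where it was at the start of the episode above 0.015 m).
It also fails if it takes over 72 s, if anything falls off the work surface, if the arm or the gripper's body presses on something with over 40 N, if the wrist force passes 120 N, or if a joint passes its speed limit or range.

## Robot

A 6-joint arm with a two-finger parallel gripper is mounted at the origin on the work surface. World frame = base frame: x ahead of the robot, y to its left, z up, the work surface at z = 0. Lengths are in mm, angles in rad, forces in N, time in s.
With the tool pointing down it reaches from about 325 to 900 mm from the base axis. Payload 3.5 kg.
Tool frame: the origin (TCP) lies midway between the tips of the shut fingers; the grasp point (between the pads) lies ctrl.grip_depth behind it (ctrl.grip_depth is the distance from the TCP to the grasp point, in mm); y points along the fingers, z is the direction in which the jaws open and shut, and the axes are right-handed (so a half turn about y gives the same grasp; the last joint's range is limited). The gripper opens to 85 mm and grips with 20 to 120 N. Pads are 22 mm wide; open, the fingers measure 114 mm over their backs; the gripper's body (76 mm by 85 mm) begins 54 mm behind the grasp point. The pads swing forward as they close: fully open they stand 13 mm farther back than shut.
Start: joints at [-1.381, 0.276, -0.026, 1.268, 0, 1.467], TCP at [180.384, -598.401, 231.313] pointing down, gripper open.
Joint ranges: [-3.12, 3.12], [-0.85, 1.88], [-1.08, 1.24], [-1.95, 2.15], [-1.57, 1.53], [-3.14, 3.14]. Speed limits (rad/s): [2.57, 2.57, 3.14, 3.14, 3.14, 3.14].

## Interface

Orientations are given as a unit quaternion [x, y, z, w].
In Python, from workcell import telemetry, vision, hand_in, ctrl gives the robot as it stands. The module is installed in compiled form; this text tells all that it offers.
- The arm moves only by the tool step_arm, never from a script. Its argument "commands" is one flat list of numbers, 7 for each row, row after row: the turn, a rotation vector about the tool's x, y, z scaled (see below), then the shift along the tool's x, y, z scaled (see below), then the opening, from 0 (shut) to 1 (fully open). In form: [wx, wy, wz, tx, ty, tz, jaw, wx, wy, wz, tx, ty, tz, jaw, ...]. A call has 1 to 20 rows; each row is the pose to reach, as a shift and turn from the pose commanded when the call began, along the tool's axes at that moment; what a row does not reach only later rows make up. The controller multiplies each number of a shift by 15 cm and each number of a turn by 90 degrees. A row lasts 1/10 s, in which the tool goes at most 50 mm and 8.59 degrees, less where a joint would pass 70% of its speed; a pose out of reach is approached as far as the arm can. A call with a number of a shift or a turn outside -1 to 1 is refused whole. A call with a gripper value outside its range is refused whole. The fingers move at their own pace and stop on an object; "force" is the grip in N (left out, the last holds). Time passes only in rows, so rows that repeat a pose let the fingers close. It gives the time, the measured TCP pose, the force and the opening at its end, in the units of the state.
- telemetry.get_state(): the state, without advancing time (a new reading comes with each control period).
- vision.capture(name): name is "side" or "top" or "wrist"; returns the picture (400x640x3 uint8, blue, green, red); there is no depth.
- vision.camera_model(name): a dict with "fx", "fy", "cx", "cy" (pixels), "cam_to_world" (4x4, takes a point from camera to world coordinates). Camera axes: x right, y down, z forward; pixel columns grow to the right and rows downward; lengths in mm; the calibration is good to about 2 mm. A picture is of the moment at which its call begins: read the wrist's pose just before it. camera_model takes no time and is no camera call; for the wrist camera it gives the pose at the moment of the call.
- hand_in(): hands the job in, once; it reports no verdict.
The state is a dict: "time": time; "qpos": joint angles; "joint_vel": joint speeds; "joint_torque": joint torques, N m; "ee_pos": TCP position; "tool_rot": TCP orientation; "wrist_force": force on the tool from outside, world axes, zero at the start; "torque": the same for the moment, N m; "opening": finger opening in mm.
Only numpy, scipy, OpenCV 4.12 (cv2) and the standard library are available. Lean on these libraries where they do the work, as an engineer would, in place of code of your own. Each camera call takes 0.05 s, during which the arm holds its last target. There are 200 camera calls.

## Working session

There is one attempt and no reset: what is moved stays moved. The work goes in short steps, Python scripts to look and compute and a tool call to move; the robot and the scene stay as the last step left them, time stands still between calls to the robot, and variables do not carry over. Pictures are saved under pics/ and viewed, about 8 in all and at most 12, crops included, and the job is handed in when it is done.

Besides the shell and the picture viewer there is one more tool, called after "Request:" by a JSON object that holds its "api" and its "payload", one argument or row to a line. step_arm: Moves the arm, as the interface text tells. Its arguments: {"type":"object","properties":{"commands":{"type":"array","items":{"type":"number","minimum":-1,"maximum":1}},"force":{"type":"number"}},"required":["commands"]}

```bash
mkdir -p pics
python3 - <<'E'
from workcell import telemetry, vision, ctrl
import cv2,numpy as np
print(telemetry.get_state()); print(ctrl.grip_depth)
for n in ("top","side","wrist"):
    m=vision.camera_model(n); print(n,m["fx"],m["cx"],m["cy"],np.round(m["cam_to_world"],3).tolist())
    cv2.imwrite(f"pics/{n}0.png",vision.capture(n))
E
```

```text
{'time': 0.0, 'qpos': array([-1.38141272e+00,  2.77175308e-01, -2.78987943e-02,  1.26799650e+00,
       -1.03979734e-06,  1.46740627e+00]), 'joint_vel': array([-0.00036841, -0.00046757, -0.00014238, -0.00101266,  0.00070283,
        0.00019507]), 'joint_torque': array([ 8.90762421e-04, -4.45505977e+01,  2.95204335e+01,  1.64053787e-02,
       -6.57109626e-05,  9.87732392e-06]), 'ee_pos': array([ 180.22822608, -597.63084972,  230.1249926 ]), 'tool_rot': array([-0.10317669,  0.70034683, -0.6987402 ,  0.10310683]), 'wrist_force': array([0.33325436, 0.1297446 , 0.09370554]), 'torque': array([-0.00255381,  0.04868105, -0.03476857]), 'opening': 85.26854706077765}
18.700000000000003
top 401.33451376588226 314.87123664836975 205.51345888631715 [[0.024, -0.992, 0.127, 319.975], [-0.999, -0.027, -0.021, 95.205], [0.025, -0.126, -0.992, 1034.797], [0.0, 0.0, 0.0, 1.0]]
side 417.3700949753061 318.1348964211748 201.0615982688205 [[-0.762, -0.452, 0.464, -14.359], [-0.648, 0.543, -0.535, 636.787], [-0.01, -0.708, -0.706, 819.702], [0.0, 0.0, 0.0, 1.0]]
wrist 281.96508795511596 323.96964333400933 196.66739059702456 [[0.289, -0.904, -0.316, 260.11], [-0.957, -0.274, -0.092, -575.833], [-0.003, 0.329, -0.944, 371.949], [0.0, 0.0, 0.0, 1.0]]
```

View pics/top0.png

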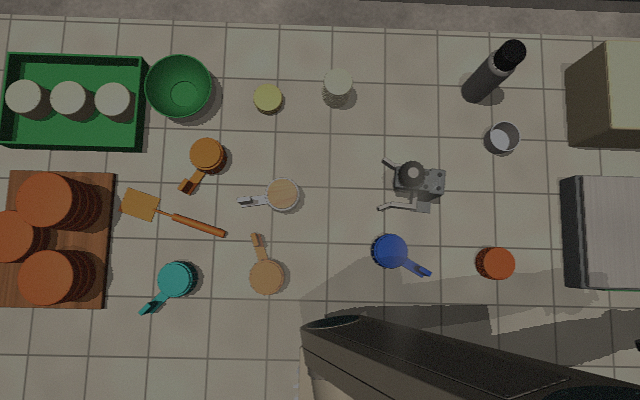

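View pics/side0.png

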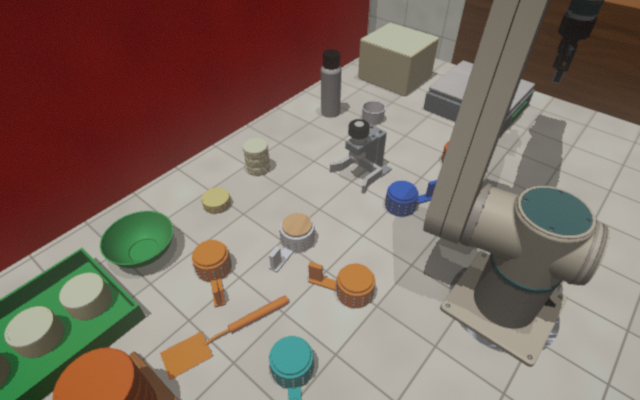

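The top view shows these mould shapes: white (283,195), orange (207,154), orange (267,275), turquoise (176,280) and blue (390,250). Only the one at (283,195) is white with a wooden follower, so that's the one meant. The press is at (412,185) and its mouth opens to image left. I'll confirm this in an enlarged crop and measure it.

```bash
cat > h.py <<'E'
import numpy as np,cv2
from workcell import telemetry,vision,ctrl
def ray(m,uv):
    T=np.array(m["cam_to_world"]);d=T[:3,:3]@[(uv[0]-m["cx"])/m["fx"],(uv[1]-m["cy"])/m["fy"],1]
    return T[:3,3],d/np.linalg.norm(d)
def plane(m,uv,z):
    o,d=ray(m,uv);return o+d*(z-o[2])/d[2]
def tri(rays):
    A=0;b=0
    for o,d in rays:
        P=np.eye(3)-np.outer(d,d);A=A+P;b=b+P@o
    p=np.linalg.solve(A,b);return p,[float(np.linalg.norm((np.eye(3)-np.outer(d,d))@(p-o))) for o,d in rays]
def proj(m,p):
    T=np.linalg.inv(np.array(m["cam_to_world"]));c=T[:3,:3]@p+T[:3,3]
    return np.array([m["fx"]*c[0]/c[2]+m["cx"],m["fy"]*c[1]/c[2]+m["cy"]])
E
python3 - <<'E'
import cv2,numpy as np
t=cv2.imread("pics/top0.png");s=cv2.imread("pics/side0.png")
a=cv2.resize(t[145:225,230:460],None,fx=3.4,fy=3.4,interpolation=cv2.INTER_CUBIC)
b=cv2.resize(s[110:275,265:400],None,fx=1.9,fy=1.9,interpolation=cv2.INTER_CUBIC)
c=np.zeros((a.shape[0]+b.shape[0],a.shape[1],3),np.uint8);c[:a.shape[0]]=a;c[a.shape[0]:,:b.shape[1]]=b
print(a.shape,b.shape);cv2.imwrite("pics/crop1.png",c)
E
```

```text
(272, 782, 3) (314, 256, 3)
```

View pics/crop1.png

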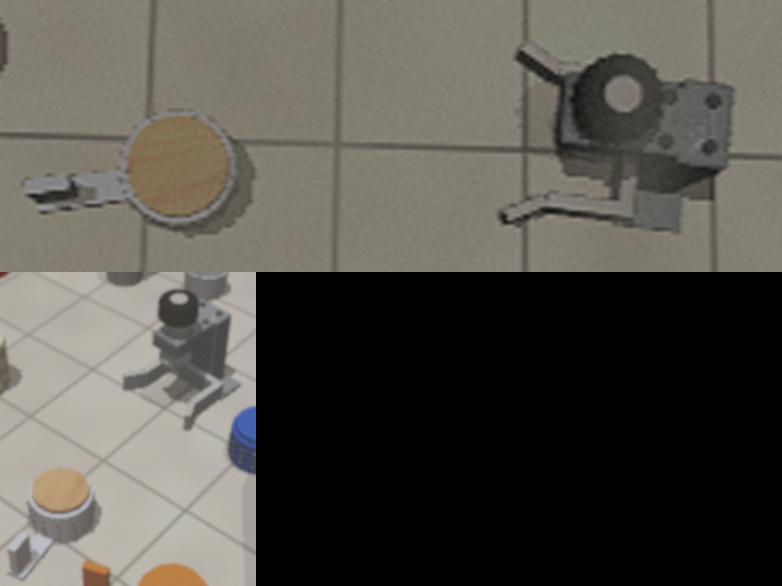

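The crop confirms it: a white tub with a wooden follower at top (282.6,193.5) / side (297,225). Its grip points image left. The press has the black cap at top (413.5,172) / side (359,124.5).

Run:
```python
from h import *
mt,ms=vision.camera_model("top"),vision.camera_model("side")
for n,a,b in (("follower",(282.6,193.5),(297.1,224.7)),("cap",(413.5,172),(359.2,124.3)),("grip",(243,200),(276.2,250))):
    p,e=tri([ray(mt,a),ray(ms,b)]);print(n,p.round(1),np.round(e,1))
# tile of plane points: fence/arm directions
f=lambda x,y:(x/3.4+230,y/3.4+145)
print("grip arm ends z8",plane(mt,f(75,190),8)[:2],plane(mt,f(120,187),8)[:2])
print("follower z62",plane(mt,(282.6,193.5),62),"cap182",plane(mt,(413.5,172),182))
for n,a in (("arm corner far-near",(558,150)),("arm top edge col lower right",(727,168)),("col upper right",(731,87)),("arm upper left",(563,72))): print(n,plane(mt,f(*a),128))
for n,a in (("fence lower L",(548,197)),("fence lower R",(633,203)),("tipL",(503,215)),("tipU",(522,48)),("U in",(562,75))): print(n,plane(mt,f(*a),32))
```

```text
follower [472.7 154.5  57.6] [0.3 0.3]
cap [ 508.4 -136.5  181.2] [0.2 0.2]
grip [451.9 248.7  66.8] [0.5 0.5]
grip arm ends z8 [458.75758085 235.08441886] [461.99009668 201.21939516]
follower z62 [471.75265865 154.04058085  62.        ] cap182 [ 508.41453682 -136.23490345  182.        ]
arm corner far-near [ 478.85786546 -105.73030864  128.        ]
arm top edge col lower right [ 469.75708601 -220.83754528  128.        ]
col upper right [ 525.85965357 -224.52242948  128.        ]
arm upper left [ 532.88206917 -109.19974607  128.        ]
fence lower L [ 459.96206143 -119.48680169   32.        ]
fence lower R [ 457.19881223 -183.18428425   32.        ]
tipL [445.53392078 -85.88443765  32.        ]
tipU [573.00668738 -99.74057704  32.        ]
U in [ 553.08936344 -130.07888408   32.        ]
```

```bash
cat >> h.py <<'E'
from scipy.spatial.transform import Rotation as R
def toolR(yaw):  # tool y down, jaw axis z at world yaw
    z=np.array([np.cos(yaw),np.sin(yaw),0]);y=np.array([0,0,-1.]);return np.column_stack([np.cross(y,z),y,z])
def cmd(p,yaw):
    s=telemetry.get_state();R0=R.from_quat(s["tool_rot"]).as_matrix()
    w=R.from_matrix(R0.T@toolR(yaw)).as_rotvec()/(np.pi/2);t=R0.T@(np.array(p)-s["ee_pos"])/150
    return np.round(w,4),np.round(t,4)
def st():
    s=telemetry.get_state();z=R.from_quat(s["tool_rot"]).as_matrix()[:,2]
    print("t",s["time"],"p",s["ee_pos"].round(1),"jawyaw",round(float(np.arctan2(z[1],z[0])),4),"tilt",R.from_quat(s["tool_rot"]).as_matrix()[2].round(3),"f",s["wrist_force"].round(1),"tq",s["torque"].round(3),"op",round(s["opening"],1),"q",s["qpos"].round(2))
E
python3 - <<'E'
from h import *
st();s=telemetry.get_state();M=R.from_quat(s["tool_rot"]).as_matrix();print(M.round(3))
m=vision.camera_model("wrist");T=np.array(m["cam_to_world"]);print("cam off tool",M.T@(T[:3,3]-s["ee_pos"]),"\n",(M.T@T[:3,:3]).round(3))
for y in (0.17,0.17-np.pi):print(y,cmd([456,249,200],y))
E
```

```text
t 0.15 p [ 180.3 -597.8  230.4] jawyaw -1.278 tilt [-0.    -1.    -0.002] f [ 0.2 -0.7  0.1] tq [ 0.011  0.062 -0.007] op 84.9 q [-1.38  0.28 -0.03  1.27 -0.    1.47]
[[-0.957 -0.     0.289]
 [-0.289  0.002 -0.957]
 [-0.    -1.    -0.002]]
cam off tool [ -82.78925613 -141.66788492    1.83143395] 
 [[-0.     0.944  0.329]
 [ 0.001 -0.329  0.944]
 [ 1.     0.001 -0.001]]
0.17 (array([ 8.000e-04, -9.218e-01, -9.000e-04]), array([-3.3895,  0.2117, -4.874 ]))
-2.971592653589793 (array([9.0000e-04, 1.0782e+00, 9.0000e-04]), array([-3.3895,  0.2117, -4.874 ]))
```

Request:
{"api": "step_arm", "payload": {
  "commands": [0,-0.2,0,-0.3,-0.2,-0.3,1,0,-0.8136,0,-1,-0.33,-1,1,0,-0.8136,0,-1,-0.33,-1,1,0,-0.8136,0,-1,-0.33,-1,1,0,-0.8136,0,-1,-0.33,-1,1,0,-0.8136,0,-1,-0.33,-1,1,0,-0.8136,0,-1,-0.33,-1,1,0,-0.8136,0,-1,-0.33,-1,1,0,-0.8136,0,-1,-0.33,-1,1,0,-0.8136,0,-1,-0.33,-1,1]
}}

```text
time: 1.15
ee_pos: [280.6, -411.2, 280.5]
tool_rot: [-0.5, 0.5, -0.5, 0.5]
wrist_force: [-0.9, 0.4, 0.5]
opening: 85.8
```

Request:
{"api": "step_arm", "payload": {
  "commands": [0,0,0,-1,0,1,1,0,0,0,-1,0,1,1,0,0,0,-1,0,1,1,0,0,0,-1,0,1,1,0,0,0,-1,0,1,1]
}}

```text
time: 1.65
ee_pos: [432.9, -258.3, 280.7]
tool_rot: [-0.5, 0.499, -0.499, 0.501]
wrist_force: [-0.6, 0.4, 1.1]
opening: 85.3
```

Request:
{"api": "step_arm", "payload": {
  "commands": [0,0,0,-1,0,0.5,1,0,0,0,-1,0,0.5,1,0,0,0,-1,0,0.5,1,0,0,0,-1,0,0.5,1,0,0,0,-1,0,0.5,1]
}}

```text
time: 2.15
ee_pos: [506.2, -109.8, 280.6]
tool_rot: [0.501, -0.5, 0.499, -0.501]
wrist_force: [-0.2, -0.2, -0.0]
opening: 85.4
```

Run:
```python
from h import *
st()
```

```text
t 2.15 p [ 506.2 -109.8  280.6] jawyaw 0.0024 tilt [-0. -1. -0.] f [-0.2 -0.2 -0. ] tq [ 0.008 -0.018 -0.001] op 85.4 q [-0.34  0.06 -0.18  1.33  0.    1.23]
```

```bash
cat > shot.py <<'E'
from h import *
import sys,pickle
n=sys.argv[1];m=vision.camera_model("wrist");cv2.imwrite(f"pics/{n}.png",vision.capture("wrist"));pickle.dump(m,open(n+".pkl","wb"))
E
python3 shot.py wA
```

```text
(no output)
```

Request:
{"api": "step_arm", "payload": {
  "commands": [0,0,0,-0.8,0,0,1,0,0,0,-0.8,0,0,1,0,0,0,-0.8,0,0,1,0,0,0,-0.8,0,0,1]
}}

```text
time: 2.6
ee_pos: [505.1, 9.1, 280.8]
tool_rot: [0.5, -0.5, 0.5, -0.5]
wrist_force: [0.2, 0.2, 0.1]
opening: 85.4
```

```bash
python3 shot.py wB
python3 - <<'E'
import cv2,numpy as np
a=cv2.imread("pics/wA.png");b=cv2.imread("pics/wB.png")
cv2.imwrite("pics/wAB.png",np.vstack([a[100:400,120:520],b[100:400,120:520]]))
E
```

```text
(no output)
```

View pics/wAB.png

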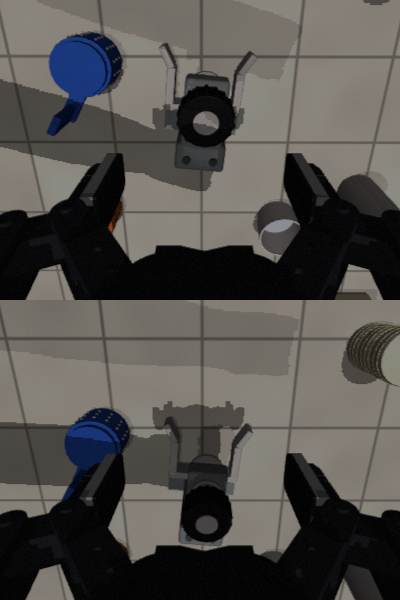

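Wrist view A: the cap's silver centre is at about (326,222), with the lead-in tips at (284,145) and (372,155). View B: the cap is at about (326,324) with the blue look-alike to its left, clear of the path. Next, two views of the mould.

Request:
{"api": "step_arm", "payload": {
  "commands": [0,0,0,-0.8,0,-0.2,1,0,0,0,-0.8,0,-0.2,1,0,0,0,-0.8,0,-0.2,1,0,0,0,-0.8,0,-0.2,1]
}}

```text
time: 3.05
ee_pos: [475.3, 128.7, 280.8]
tool_rot: [0.5, -0.5, 0.5, -0.5]
wrist_force: [0.7, -1.0, -0.1]
opening: 85.1
```

```bash
python3 shot.py wC
```

Request:
{"api": "step_arm", "payload": {
  "commands": [0,0,0,-0.6,0,-0.1,1,0,0,0,-0.6,0,-0.1,1,0,0,0,-0.6,0,-0.1,1,0,0,0,-0.6,0,-0.1,1]
}}

```text
time: 3.5
ee_pos: [461.5, 217.1, 280.7]
tool_rot: [0.5, -0.5, 0.501, -0.499]
wrist_force: [-0.1, -1.2, 0.2]
opening: 85.7
```

```bash
python3 shot.py wD
python3 - <<'E'
from h import *
import pickle
out=np.zeros((600,800,3),np.uint8)
for i,(n,p) in enumerate((("wA",(509,-130,60)),("wB",(509,-120,60)),("wC",(466,190,40)),("wD",(466,190,40)))):
    m=pickle.load(open(n+".pkl","rb"));im=cv2.imread(f"pics/{n}.png")
    u=proj(m,np.array(p)).round().astype(int);x0=max(0,min(640-134,u[0]-67));y0=max(0,min(300,u[1]-50))
    c=cv2.resize(im[y0:y0+100,x0:x0+133],(400,300),interpolation=cv2.INTER_CUBIC);c=np.clip(c*1.6,0,255).astype(np.uint8)
    out[300*(i//2):300*(i//2)+300,400*(i%2):400*(i%2)+400]=c;print(n,x0,y0)
cv2.imwrite("pics/quad.png",out)
E
```

```text
wA 260 130
wB 261 202
wC 251 66
wD 261 131
```

View pics/quad.png

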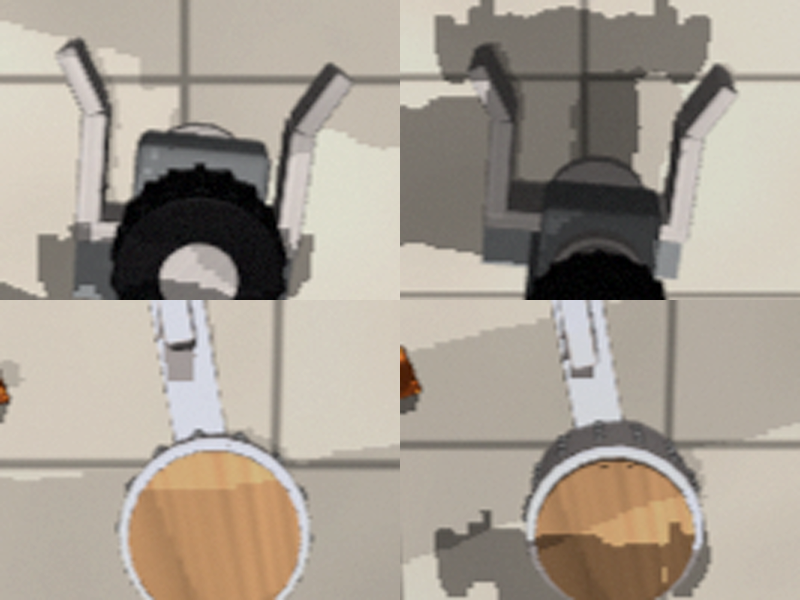

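The quad crop confirms the white tub with a wooden follower, its grip trailing to the upper left. The fences are visible, and the press is turned about 0.1 rad. Computing precise poses now.

Run:
```python
from h import *
import pickle
M={n:pickle.load(open(f"w{n}.pkl","rb")) for n in "ABCD"};I={n:cv2.imread(f"pics/w{n}.png") for n in "ABCD"}
def big(mask,box):
    z=np.zeros_like(mask);x0,y0,x1,y1=box;z[y0:y1,x0:x1]=mask[y0:y1,x0:x1]
    c=max(cv2.findContours(z,cv2.RETR_EXTERNAL,cv2.CHAIN_APPROX_NONE)[0],key=cv2.contourArea);return cv2.convexHull(c)
fol=[]
for n,b in (("C",(275,100,370,200)),("D",(290,165,375,270))):
    h=cv2.cvtColor(I[n],cv2.COLOR_BGR2HSV);mk=cv2.inRange(h,(5,75,30),(25,255,255))
    e=cv2.fitEllipse(big(mk,b));print(n,"wood",np.round(e[0],1),np.round(e[1],1));fol.append(ray(M[n],e[0]))
    print("  z62",plane(M[n],e[0],62).round(1))
print("follower",tri(fol))
cap=[]
for n,b in (("A",(305,205,350,245)),("B",(305,305,350,345))):
    g=cv2.cvtColor(I[n],cv2.COLOR_BGR2GRAY);mk=cv2.inRange(g,70,255)
    e=cv2.fitEllipse(big(mk,b));print(n,"dot",np.round(e[0],1),np.round(e[1],1));cap.append(ray(M[n],e[0]));print("  z182",plane(M[n],e[0],182).round(1))
print("cap",tri(cap))
k=400/133.;O={"A":(260,130),"B":(261,202),"C":(251,66),"D":(261,131)}
f=lambda n,u,v:(u/k+O[n][0],v/k+O[n][1])
def two(lbl,a,b,n1,n2):
    p,e=tri([ray(M[n1],f(n1,*a)),ray(M[n2],f(n2,*b))]);print(lbl,p.round(1),np.round(e,1))
two("tipL",(75,40),(90,45),"A","B");two("tipR",(333,65),(320,65),"A","B")
two("tipR outer",(350,80),(336,92),"A","B")
two("arm low L",(142,133),(145,182),"A","B");two("arm low R",(268,147),(261,192),"A","B")
# grip: near end of plate top, C and D
two("grip near end L",(164,45),(169,68),"C","D");two("grip near end R",(194,45),(194,66),"C","D")
for n,(a,b) in {"C":((173,432),(226,432)),"D":((175,422),(220,422))}.items():
    pass
cv2.imwrite("pics/D2.png",cv2.resize(I["D"][40:240,250:420],None,fx=3,fy=3,interpolation=cv2.INTER_CUBIC))
```

```text
C wood [321.8 144.8] [56.5 57.2]
  z62 [470.8 155.8  62. ]
D wood [331.9 208.7] [49.7 52.3]
  z62 [470.6 156.8  62. ]
follower (array([470.75151637, 155.2333104 ,  58.15077964]), [0.005174077319457887, 0.005174077319544385])
A dot [325.8 222.4] [22.7 25.6]
  z182 [ 506.3 -136.   182. ]Traceback (most recent call last):
  File "<stdin>", line 16, in <module>
cv2.error: OpenCV(4.12.0) /io/opencv/modules/imgproc/src/shapedescr.cpp:361: error: (-201:Incorrect size of input array) There should be at least 5 points to fit the ellipse in function 'fitEllipseNoDirect'
```

Run:
```python
from h import *
import pickle
M={n:pickle.load(open(f"w{n}.pkl","rb")) for n in "ABCD"};I={n:cv2.imread(f"pics/w{n}.png") for n in "ABCD"}
cap=[]
for n,b in (("A",(310,208,342,238)),("B",(314,310,340,340))):
    g=cv2.cvtColor(I[n],cv2.COLOR_BGR2GRAY)[b[1]:b[3],b[0]:b[2]];t,mk=cv2.threshold(g,0,255,cv2.THRESH_OTSU)
    c=max(cv2.findContours(mk,0,1)[0],key=cv2.contourArea);e=cv2.fitEllipse(cv2.convexHull(c));u=(e[0][0]+b[0],e[0][1]+b[1])
    print(n,t,"dot",np.round(u,1),np.round(e[1],1));cap.append(ray(M[n],u));print("  z182",plane(M[n],u,182).round(1))
print("cap",tri(cap))
k=400/133.;O={"A":(260,130),"B":(261,202),"C":(251,66),"D":(261,131)}
f=lambda n,u,v:(u/k+O[n][0],v/k+O[n][1])
def two(lbl,a,b,n1,n2):
    p,e=tri([ray(M[n1],f(n1,*a)),ray(M[n2],f(n2,*b))]);print(lbl,p.round(1),np.round(e,1))
two("tipL",(75,40),(90,45),"A","B");two("tipR",(333,65),(320,65),"A","B")
two("tipR outer",(350,80),(336,92),"A","B")
two("arm low L",(142,133),(145,182),"A","B");two("arm low R",(268,147),(261,192),"A","B")
for n in "AB":
  for l,a in (("tipL",(75,40) if n=="A" else (90,45)),("tipR",(333,65) if n=="A" else (320,65))): print(n,l,"z32",plane(M[n],f(n,*a),32).round(1))
two("grip near end L",(164,45),(169,68),"C","D");two("grip near end R",(194,45),(194,66),"C","D")
cv2.imwrite("pics/D2.png",cv2.resize(I["D"][40:240,250:420],None,fx=3,fy=3,interpolation=cv2.INTER_CUBIC))
```

```text
A 54.0 dot [325.7 222.5] [23.3 26. ]
  z182 [ 506.2 -136.1  182. ]
B 35.0 dot [326.3 324.4] [18.1 22.6]
  z182 [ 506.1 -136.8  182. ]
cap (array([ 506.15449455, -135.53695673,  183.30447219]), [0.04890149697243472, 0.048901496972492596])
tipL [448.1 -89.6   1.6] [1.7 1.7]
tipR [ 574.6 -102.1   -0.7] [0. 0.]
tipR outer [ 578.5 -104.    28.3] [0.3 0.3]
arm low L [ 484.5 -110.5  102.8] [0.3 0.3]
arm low R [ 534.5 -116.4  101.3] [0.4 0.4]
A tipL z32 [450.6 -85.2  32. ]
A tipR z32 [569.2 -96.3  32. ]
B tipL z32 [453.6 -76.4  32. ]
B tipR z32 [569.2 -87.1  32. ]
grip near end L [451.  231.5  54.5] [0.1 0.1]
grip near end R [462.4 231.6  50.3] [0.6 0.6]
```

View pics/D2.png

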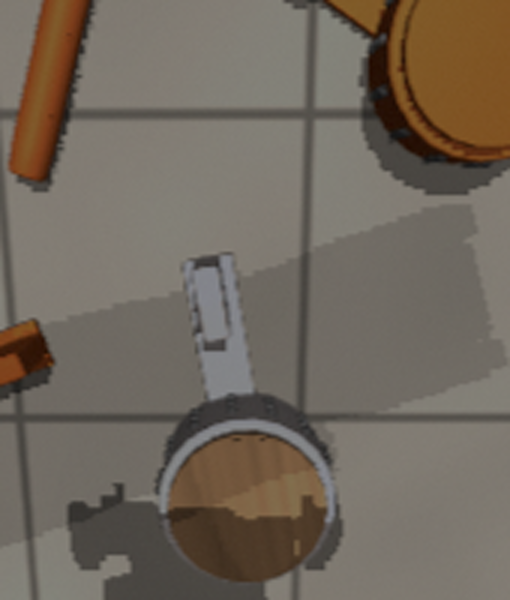

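Measurements:

| Item | Measured | Check |
|---|---|---|
| Follower | (470.7, 156) | z about 58–62 |
| Grip near end | 77 mm from the axis | text gives 79 |
| Grip point | (454.6, 249.6) | – |
| Mould axis angle | 0.17 | – |
| Seat | (506.3, -136) | cap at z 183 |
| Press -x direction | (0.11, 0.994) | tip midpoint and arm edge both fit |

Next I'll turn and descend above the grip.

Run:
```python
from h import *
st();print(cmd([454.6,249.6,150],.17))
```

```text
t 3.55 p [461.5 216.8 280.7] jawyaw -0.0022 tilt [ 0.001 -1.     0.   ] f [ 0.9  0.3 -0.2] tq [-0.01   0.016 -0.031] op 85.3 q [ 0.31  0.05 -0.19  1.33 -0.    1.89]
(array([ 0.    , -0.1096,  0.0008]), array([-0.2198,  0.8708, -0.0466]))
```

Request:
{"api": "step_arm", "payload": {
  "commands": [0,-0.108,0,-0.22,0.3,-0.046,0.55,0,-0.108,0,-0.22,0.6,-0.046,0.55,0,-0.108,0,-0.22,0.87,-0.046,0.55,0,-0.108,0,-0.22,0.87,-0.046,0.55,0,-0.108,0,-0.22,0.87,-0.046,0.55]
}}

```text
time: 4.05
ee_pos: [454.1, 249.9, 150.5]
tool_rot: [0.541, -0.457, 0.456, -0.539]
wrist_force: [0.9, -0.1, 1.3]
opening: 46.6
```

```bash
python3 shot.py wE
python3 - <<'E'
from h import *
st();print(cmd([454.6,249.6,28],.17))
I=cv2.imread("pics/wE.png");cv2.imwrite("pics/wE2.png",np.clip(I*1.5,0,255).astype(np.uint8))
E
```

```text
t 4.1 p [455.6 250.8 152.2] jawyaw 0.1675 tilt [-0.    -1.     0.003] f [0.8 0.3 0.5] tq [ 0.014 -0.003  0.013] op 46.9 q [ 0.38  0.15 -0.36  1.06 -0.    1.78]
(array([-0.0016, -0.0016, -0.0001]), array([ 0.0068,  0.8277, -0.0102]))
```

View pics/wE2.png

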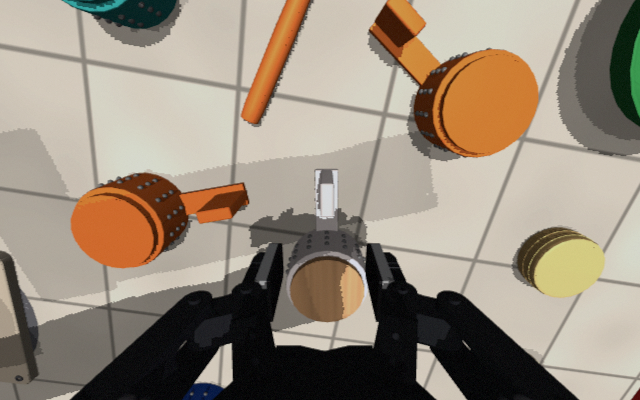

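The grip sits centred between the fingers (u≈326 against cx 324) and the mould axis is vertical in the image, so the yaw is right. The orange look-alike's grip at (230,200) is clear. Descending and pinching.

Request:
{"api": "step_arm", "payload": {
  "commands": [0,0,0,0.007,0.28,0.002,0.5,0,0,0,0.007,0.55,0.002,0.5,0,0,0,0.007,0.75,0.002,0.5,0,0,0,0.007,0.83,0.002,0.5,0,0,0,0.007,0.83,0.002,0.5]
}}

```text
time: 4.6
ee_pos: [455.2, 250.4, 26.4]
tool_rot: [-0.54, 0.456, -0.456, 0.541]
wrist_force: [1.0, -0.5, 0.1]
opening: 42.6
```

Request:
{"api": "step_arm", "payload": {
  "commands": [0,0,0,0,0,0,0,0,0,0,0,0,0,0,0,0,0,0,0,0,0,0,0,0,0,0,0,0,0,0,0,0,0,0,0,0,0,0,0,0,0,0],
  "force": 40
}}

```text
time: 5.2
ee_pos: [456.6, 251.4, 28.3]
tool_rot: [-0.539, 0.455, -0.457, 0.542]
wrist_force: [0.7, -0.6, 6.9]
opening: 11.8
```

Run:
```python
from h import *
st()
y=-.11
u=np.array([.11,.994]);seat=np.array([506.3,-136])
for d in (95,160,200): 
    p=seat+u*d;print(d,p.round(1),cmd([*p,telemetry.get_state()["ee_pos"][2]],y))
```

```text
t 5.2 p [456.6 251.4  28.3] jawyaw 0.1695 tilt [-0.001 -1.     0.005] f [ 0.7 -0.6  6.9] tq [-0.133  0.229 -0.099] op 11.8 q [ 0.38  0.29 -0.49  0.79 -0.    1.78]
95 [516.8 -41.6] (array([-0.0029,  0.1779, -0.001 ]), array([ 1.993e+00, -1.400e-03,  6.580e-02]))
160 [523.9  23. ] (array([-0.0029,  0.1779, -0.001 ]), array([ 1.5765e+00, -5.0000e-04,  1.8550e-01]))
200 [528.3  62.8] (array([-0.0029,  0.1779, -0.001 ]), array([1.3202e+00, 1.0000e-04, 2.5910e-01]))
```

Request:
{"api": "step_arm", "payload": {
  "commands": [0,0.02,0,0.06,-0.007,0.02,0,0,0.04,0,0.15,-0.007,0.05,0,0,0.06,0,0.27,-0.007,0.08,0,0,0.09,0,0.4,-0.007,0.11,0,0,0.11,0,0.53,-0.007,0.14,0,0,0.13,0,0.66,-0.007,0.17,0,0,0.155,0,0.79,-0.007,0.2,0,0,0.177,0,0.9,-0.007,0.23,0,0,0.177,0,0.97,-0.007,0.24,0,0,0.177,0,1,-0.007,0.25,0,0,0.177,0,1,-0.007,0.25,0]
}}

```text
time: 6.3
ee_pos: [518.1, 108.2, 28.3]
tool_rot: [0.471, -0.527, 0.527, -0.472]
wrist_force: [-0.2, 2.2, 6.8]
opening: 11.6
```

```bash
python3 shot.py wF
python3 - <<'E'
from h import *
st()
u=np.array([.11,.994]);seat=np.array([506.3,-136])
for d in (95,178): 
    p=seat+u*d;print(d,p.round(1),cmd([*p,telemetry.get_state()["ee_pos"][2]],-.11))
I=cv2.imread("pics/wF.png");cv2.imwrite("pics/wF2.png",np.clip(I*1.5,0,255).astype(np.uint8))
E
```

```text
t 6.35 p [518.1 108.2  28.3] jawyaw -0.1112 tilt [-0.001 -1.     0.002] f [-0.7  0.6  8.1] tq [ 0.34   0.236 -0.227] op 11.2 q [ 0.08  0.3  -0.47  0.8   0.    1.77]
95 [516.8 -41.6] (array([-0.0014, -0.0007, -0.0006]), array([ 9.935e-01, -8.000e-04,  1.022e-01]))
178 [525.9  40.9] (array([-0.0014, -0.0007, -0.0006]), array([ 4.402e-01, -2.000e-04,  1.016e-01]))
```

View pics/wF2.png

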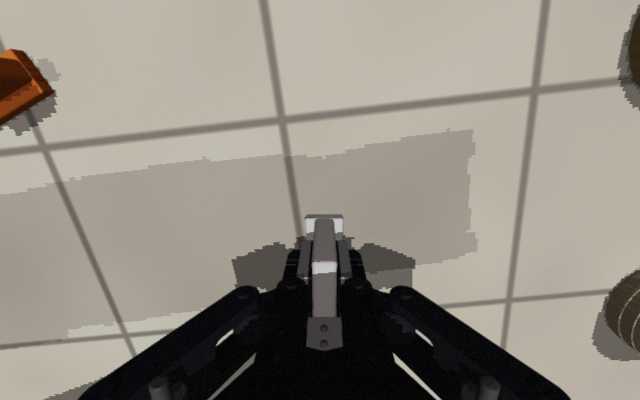

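The wrist view shows the grip held centrally between the pads, with no neighbour nearby. Next I'll move onto the press axis just before the mouth and unload the slight downward push.

Request:
{"api": "step_arm", "payload": {
  "commands": [0,0,0,0.05,-0.01,0.02,0,0,0,0,0.12,-0.015,0.05,0,0,0,0,0.22,-0.015,0.08,0,0,0,0,0.32,-0.015,0.1,0,0,0,0,0.37,-0.015,0.1,0,0,0,0,0.4,-0.015,0.1,0,0,0,0,0.4,-0.015,0.1,0]
}}

```text
time: 7.05
ee_pos: [524.4, 46.7, 28.7]
tool_rot: [-0.472, 0.527, -0.527, 0.471]
wrist_force: [0.2, 0.1, -4.2]
opening: 11.7
```

Run:
```python
from h import *
st()
for n in ("top","side"):
    m=vision.camera_model(n);I=vision.capture(n);cv2.imwrite(f"pics/{n}1.png",I)
I=cv2.imread("pics/top1.png");a=cv2.resize(I[140:225,310:460],None,fx=4,fy=4,interpolation=cv2.INTER_CUBIC)
b=cv2.resize(cv2.imread("pics/side1.png")[90:250,265:465],None,fx=1.6,fy=1.6)
c=np.zeros((a.shape[0]+b.shape[0],600,3),np.uint8);c[:a.shape[0]]=a;c[a.shape[0]:,:b.shape[1]]=b;print(a.shape)
cv2.imwrite("pics/ts1.png",np.clip(c*1.4,0,255).astype(np.uint8))
```

```text
t 7.05 p [524.4  46.7  28.7] jawyaw -0.1098 tilt [ 0.001 -1.    -0.001] f [ 0.2  0.1 -4.2] tq [ 0.213 -0.053 -0.025] op 11.7 q [-0.03  0.3  -0.47  0.8  -0.    1.65]
(340, 600, 3)
```

View pics/ts1.png

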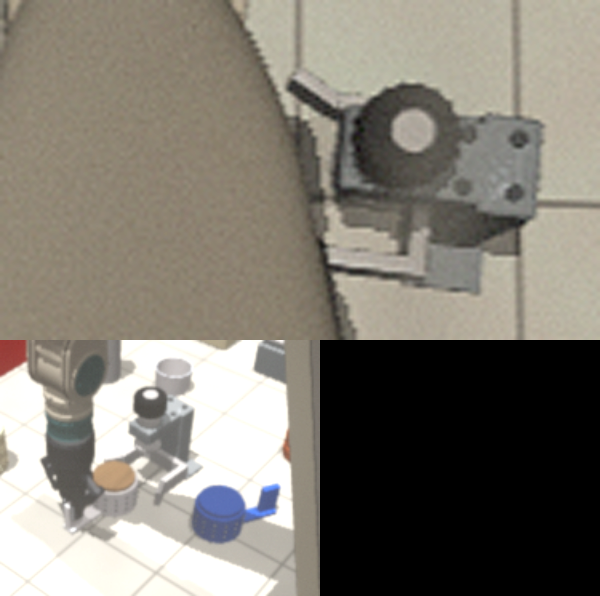

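Run:
```python
from h import *
m=vision.camera_model("side");print("bias",plane(m,(297.1,224.7),62))
I=cv2.imread("pics/side1.png");h=cv2.cvtColor(I,cv2.COLOR_BGR2HSV);mk=cv2.inRange(h,(5,60,40),(25,255,255));mk[:, :315]=0;mk[:,352:]=0;mk[:160]=0;mk[205:]=0
c=max(cv2.findContours(mk,0,1)[0],key=cv2.contourArea);e=cv2.fitEllipse(cv2.convexHull(c));print(e,plane(m,e[0],62))
I0=cv2.imread("pics/side0.png");h=cv2.cvtColor(I0,cv2.COLOR_BGR2HSV);mk=cv2.inRange(h,(5,60,40),(25,255,255));mk[:, :272]=0;mk[:,320:]=0;mk[:205]=0;mk[245:]=0
c=max(cv2.findContours(mk,0,1)[0],key=cv2.contourArea);e=cv2.fitEllipse(cv2.convexHull(c));print(e,plane(m,e[0],62))
print("cap side",plane(m,(359.2,124.3),182))
u=np.array([.11,.994]);seat=np.array([506.3,-136])
for d in (98,): 
    p=seat+u*d;print(d,p.round(1),cmd([*p,telemetry.get_state()["ee_pos"][2]],-.11))
```

```text
bias [470.15798799 157.38091255  62.        ]
((335.736083984375, 174.54608154296875), (18.52572250366211, 25.873729705810547), 87.95088958740234) [513.21686282 -46.99012873  62.        ]
((296.40399169921875, 224.4431610107422), (22.902128219604492, 29.257915496826172), 85.53663635253906) [472.02695937 157.84842209  62.        ]
cap side [ 507.65091371 -135.68827051  182.        ]
98 [517.1 -38.6] (array([0.0006, 0.0008, 0.0002]), array([5.761e-01, 2.000e-04, 1.370e-02]))
```

Request:
{"api": "step_arm", "payload": {
  "commands": [0,0,0,0.04,0.002,0.014,0,0,0,0,0.1,0.002,0.016,0,0,0,0,0.16,0.002,0.018,0,0,0,0,0.22,0.002,0.019,0,0,0,0,0.28,0.002,0.019,0,0,0,0,0.33,0.002,0.019,0,0,0,0,0.38,0.002,0.019,0,0,0,0,0.42,0.002,0.019,0,0,0,0,0.46,0.002,0.019,0,0,0,0,0.48,0.002,0.019,0]
}}

```text
time: 8.15
ee_pos: [520.0, -24.7, 28.8]
tool_rot: [0.472, -0.526, 0.526, -0.472]
wrist_force: [0.1, 1.4, -3.2]
opening: 11.7
```

Run:
```python
from h import *
st()
u=np.array([.11,.994]);seat=np.array([506.3,-136])
for d in (98,): 
    p=seat+u*d;print(d,p.round(1),cmd([*p,telemetry.get_state()["ee_pos"][2]],-.11))
```

```text
t 8.15 p [520.  -24.7  28.8] jawyaw -0.1088 tilt [ 0. -1. -0.] f [ 0.1  1.4 -3.2] tq [ 0.479 -0.082 -0.036] op 11.7 q [-0.17  0.29 -0.49  0.8  -0.    1.51]
98 [517.1 -38.6] (array([0.    , 0.0007, 0.0001]), array([ 0.0938,  0.    , -0.009 ]))
```

Request:
{"api": "step_arm", "payload": {
  "commands": [0,0,0,0.02,0,-0.004,0,0,0,0,0.04,0,-0.006,0,0,0,0,0.06,0,-0.006,0,0,0,0,0.075,0,-0.006,0,0,0,0,0.085,0,-0.006,0,0,0,0,0.085,0,-0.006,0]
}}

```text
time: 8.75
ee_pos: [517.7, -37.0, 28.8]
tool_rot: [0.472, -0.526, 0.527, -0.472]
wrist_force: [-0.1, -1.0, -3.9]
opening: 11.4
```

Run:
```python
from h import *
st()
u=np.array([.11,.994]);seat=np.array([506.3,-136]);s=telemetry.get_state()["ee_pos"][:2];print((s-seat)@u, (s-seat)@[u[1],-u[0]])
```

```text
t 8.75 p [517.7 -37.   28.8] jawyaw -0.1086 tilt [ 0.001 -1.    -0.   ] f [-0.1 -1.  -3.9] tq [ 0.195 -0.037  0.055] op 11.4 q [-0.2   0.29 -0.49  0.79 -0.    1.48]
99.62706070602971 0.4739991570714217
```

Entering cleanly. Now small steps toward the stop while I watch the force.

Request:
{"api": "step_arm", "payload": {
  "commands": [0,0,0,0.008,0,0,0,0,0,0,0.014,0,0,0,0,0,0,0.02,0,0,0,0,0,0,0.02,0,0,0]
}}

```text
time: 9.15
ee_pos: [517.6, -38.6, 28.9]
tool_rot: [-0.472, 0.527, -0.526, 0.473]
wrist_force: [0.1, 5.0, -3.0]
opening: 11.1
```

Request:
{"api": "step_arm", "payload": {
  "commands": [0,0,0,0.007,0,0,0,0,0,0,0.007,0,0,0]
}}

```text
time: 9.35
ee_pos: [517.6, -38.6, 29.1]
tool_rot: [-0.471, 0.527, -0.525, 0.474]
wrist_force: [0.7, 7.3, -0.5]
opening: 11.3
```

Request:
{"api": "step_arm", "payload": {
  "commands": [0,0,0,0.006,0,0,0,0,0,0,0.006,0,0,0]
}}

```text
time: 9.55
ee_pos: [517.5, -38.7, 29.2]
tool_rot: [-0.471, 0.528, -0.524, 0.475]
wrist_force: [0.8, 10.5, -0.1]
opening: 11.3
```

Contact at d≈98 mm with a steady force rise (10 N) and little side force. Now opening and lifting straight up.

Request:
{"api": "step_arm", "payload": {
  "commands": [0,0,0,0,0,0,0.3,0,0,0,0,0,0,0.45,0,0,0,0,0,0,0.45,0,0,0,0,-0.2,0,0.45,0,0,0,0,-0.5,0,0.45,0,0,0,0,-0.8,0,0.6,0,0,0,0,-1,0,0.9,0,0,0,0,-1,0,1]
}}

```text
time: 10.35
ee_pos: [521.5, -43.1, 184.7]
tool_rot: [0.47, -0.523, 0.53, -0.474]
wrist_force: [0.8, -0.6, 0.8]
opening: 77.9
```

Request:
{"api": "step_arm", "payload": {
  "commands": [0,0,0,-0.4,-0.5,0,1,0,0,0,-0.8,-0.6,0,1,0,0,0,-0.8,-0.6,0,1]
}}

```text
time: 10.65
ee_pos: [529.9, 75.9, 268.1]
tool_rot: [0.472, -0.527, 0.527, -0.471]
wrist_force: [1.3, -0.2, -0.6]
opening: 85.4
```

```bash
python3 shot.py wG
python3 - <<'E'
from h import *
import pickle
st()
J=[]
for n in ("top","side"):
    I=vision.capture(n);cv2.imwrite(f"pics/{n}2.png",I);J.append(I)
W=cv2.imread("pics/wG.png");m=pickle.load(open("wG.pkl","rb"));c=proj(m,np.array([507,-115,60.]));print(c)
x0,y0=int(c[0])-75,min(280,int(c[1])-60);w=cv2.resize(W[y0:y0+120,x0:x0+150],None,fx=4,fy=4,interpolation=2);print("wG off",x0,y0)
a=cv2.resize(J[1][110:200,310:410],None,fx=2,fy=2,interpolation=2)
c=np.zeros((480,800,3),np.uint8);c[:480,:600]=w;c[:180,600:]=a
cv2.imwrite("pics/chk.png",np.clip(c*1.5,0,255).astype(np.uint8))
E
```

```text
t 10.7 p [532.7  82.1 272.8] jawyaw -0.1047 tilt [-0.006 -1.     0.007] f [3.4 3.8 3.5] tq [ 0.291 -0.19   0.038] op 85.1 q [ 0.03  0.1  -0.16  1.31  0.    1.71]
[323.78164409 293.51839657]
wG off 248 233
```

View pics/chk.png

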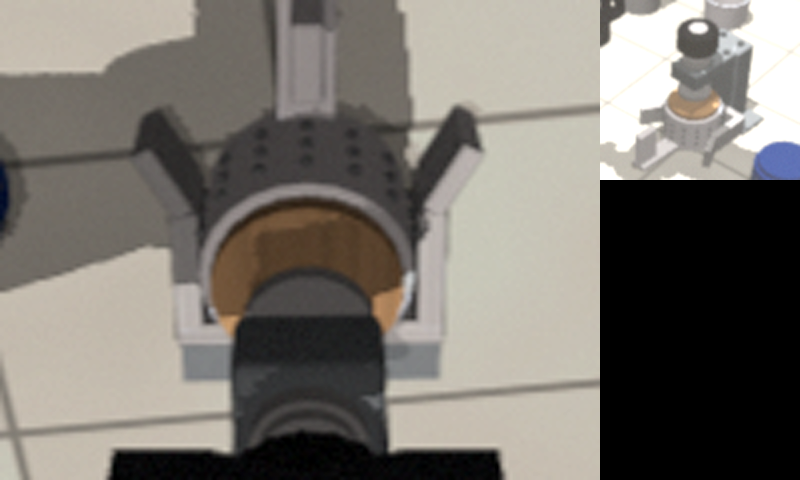

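Run:
```python
from h import *
import pickle
m=pickle.load(open("wG.pkl","rb"));u=np.array([.11,.994]);seat=np.array([506.3,-136])
f=lambda x,y:(248+x/4,233+y/4)
for l,a,z in (("rim front (42,0)",(306,186),54),("rim L (0,-42)",(203,275),54),("rim R (0,42)",(414,270),54),("foot front (24)",(311,268),68),("arm L (26,-25)",(235,317),102),("arm R(26,25)",(382,318),102),("follower front 37",(305,198),62)):
    p=plane(m,f(*a),z)[:2]-seat;print(l,p@u,p@[u[1],-u[0]])
I=cv2.imread("pics/side2.png");ms=vision.camera_model("side")
h=cv2.cvtColor(I,cv2.COLOR_BGR2HSV);mk=cv2.inRange(h,(5,60,40),(25,255,255));mk[:,:330]=0;mk[:,375:]=0;mk[:145]=0;mk[175:]=0
c=max(cv2.findContours(mk,0,1)[0],key=cv2.contourArea);x,y,w,hh=cv2.boundingRect(c);print(x,y,w,hh);print(proj(ms,np.array([506.3,-136,62])))
e=np.array([proj(ms,np.array([506.3+37*np.cos(t),-136+37*np.sin(t),62])) for t in np.linspace(0,6.28,60)]);print("expected ext",e.min(0),e.max(0))
```

```text
rim front (42,0) 41.33128368981049 -0.5504653867384737
rim L (0,-42) 1.0018050548089565 -40.06582575371181
rim R (0,42) 3.4055336213305054 40.84599483864112
foot front (24) 15.769976977199912 1.2944553981526525
arm L (26,-25) 23.553671409142037 -24.50442564601554
arm R(26,25) 23.185069524869014 25.052435774035782
follower front 37 41.88285584635563 -0.9211794210970914
344 155 26 14
[357.14267688 159.69457185]
expected ext [344.15107829 151.62299245] [370.17390584 168.12854882]
```

Side view: the follower spans x 344–370 px, exactly as expected for the seat. Wrist view: rim front at 41–44 mm against 42, lateral offset under 1 mm. The mould is home and upright. Now moving over the cap with the yaw wound back for a long clockwise turn.

Run:
```python
from h import *
st();print(cmd([506.5,-136,250],1.4))
```

```text
t 10.8 p [531.2  77.2 269. ] jawyaw -0.1047 tilt [ 0.    -1.     0.004] f [ 0.1 -0.6 -0.6] tq [-0.004  0.06   0.006] op 85.2 q [ 0.02  0.1  -0.16  1.31 -0.    1.7 ]
(array([-0.0017, -0.9579,  0.0018]), array([ 1.431 ,  0.1269, -0.0156]))
```

Request:
{"api": "step_arm", "payload": {
  "commands": [0,-0.958,0,0.5,0.05,-0.01,1,0,-0.958,0,1,0.05,-0.01,1,0,-0.958,0,1,0.05,-0.01,1,0,-0.958,0,1,0.05,-0.01,1,0,-0.958,0,1,0.05,-0.01,1,0,-0.958,0,1,0.05,-0.01,1,0,-0.958,0,1,0.05,-0.01,1,0,-0.958,0,1,0.05,-0.01,1,0,-0.958,0,1,0.05,-0.01,1,0,-0.958,0,1,0.05,-0.01,1,0,-0.958,0,1,0.05,-0.01,1]
}}

```text
time: 11.9
ee_pos: [510.7, -74.6, 258.0]
tool_rot: [0.705, -0.062, 0.06, -0.704]
wrist_force: [1.2, -0.4, 0.5]
opening: 85.2
```

Run:
```python
from h import *
st();print(cmd([506.5,-136,230],1.65))
```

```text
t 11.9 p [510.7 -74.6 258. ] jawyaw 1.3984 tilt [-0.004 -1.    -0.001] f [ 1.2 -0.4  0.5] tq [-0.004  0.021 -0.013] op 85.2 q [-0.27  0.07 -0.22  1.29 -0.   -0.1 ]
(array([ 1.000e-04, -1.602e-01, -2.400e-03]), array([ 0.0433,  0.1867, -0.4082]))
```

Request:
{"api": "step_arm", "payload": {
  "commands": [0,-0.08,0,0.02,0.08,-0.2,1,0,-0.16,0,0.043,0.187,-0.408,1,0,-0.16,0,0.043,0.187,-0.408,1,0,-0.16,0,0.043,0.187,-0.408,1]
}}

```text
time: 12.3
ee_pos: [506.2, -135.6, 230.1]
tool_rot: [-0.706, -0.024, 0.027, 0.707]
wrist_force: [0.2, -0.2, -0.3]
opening: 85.5
```

Run:
```python
from h import *
st();print(cmd([506.5,-136,143.5],1.65))
```

```text
t 12.3 p [ 506.2 -135.6  230.1] jawyaw 1.6436 tilt [-0.004 -1.     0.002] f [ 0.2 -0.2 -0.3] tq [-0.016  0.002 -0.012] op 85.5 q [-0.38  0.1  -0.24  1.23 -0.   -0.46]
(array([-0.0011, -0.0041, -0.0024]), array([ 0.0038,  0.5773, -0.0038]))
```

Request:
{"api": "step_arm", "payload": {
  "commands": [0,0,0,0.002,0.2,-0.002,1,0,0,0,0.002,0.4,-0.002,1,0,0,0,0.002,0.52,-0.002,1,0,0,0,0.002,0.575,-0.002,1,0,0,0,0.002,0.575,-0.002,1]
}}

```text
time: 12.8
ee_pos: [507.3, -134.3, 144.8]
tool_rot: [-0.706, -0.026, 0.028, 0.707]
wrist_force: [-0.6, 0.2, 0.5]
opening: 85.6
```

Request:
{"api": "step_arm", "payload": {
  "commands": [0,0,0,0,0,0,0.4,0,0,0,0,0,0,0.4,0,0,0,0,0,0,0.4,0,0,0,0,0,0,0.4,0,0,0,0,0,0,0.4],
  "force": 60
}}

```text
time: 13.3
ee_pos: [509.4, -134.2, 147.8]
tool_rot: [-0.706, -0.028, 0.026, 0.707]
wrist_force: [-0.1, 3.2, 5.1]
opening: 52.5
```

Run:
```python
from h import *
st()
```

```text
t 13.3 p [ 509.4 -134.2  147.8] jawyaw 1.6483 tilt [ 0.003 -1.     0.001] f [-0.1  3.2  5.1] tq [0.77  0.208 0.051] op 52.5 q [-0.38  0.16 -0.35  1.05  0.   -0.46]
```

```bash
cat > tq.py <<'E'
from h import *
s=telemetry.get_state();z=R.from_quat(s["tool_rot"]).as_matrix()[:,2]
print("t",round(s["time"],2),"yaw deg",round(float(np.degrees(np.arctan2(z[1],z[0]))),1),"tqz",s["torque"].round(3),"j6",s["joint_torque"][5].round(3),"f",s["wrist_force"].round(1),"p",s["ee_pos"].round(1),"op",round(s["opening"],1),"q6",s["qpos"][5].round(2))
E
python3 tq.py
```

```text
t 13.3 yaw deg 94.4 tqz [0.77  0.208 0.051] j6 -0.019 f [-0.1  3.2  5.1] p [ 509.4 -134.2  147.8] op 52.5 q6 -0.46
```

Request:
{"api": "step_arm", "payload": {
  "commands": [0,0.03,0,0,0,0,0.4,0,0.08,0,0,0,0,0.4,0,0.13,0,0,0,0,0.4,0,0.17,0,0,0,0,0.4,0,0.2,0,0,0,0,0.4,0,0.22,0,0,0,0,0.4]
}}

```text
time: 13.9
ee_pos: [509.4, -134.8, 147.8]
tool_rot: [-0.7, 0.094, -0.096, 0.701]
wrist_force: [-0.2, 3.0, 5.0]
opening: 52.6
```

```bash
python3 tq.py
```

```text
t 13.9 yaw deg 74.6 tqz [0.438 0.306 0.058] j6 -0.094 f [-0.2  3.   5. ] p [ 509.4 -134.8  147.8] op 52.6 q6 -0.11
```

Request:
{"api": "step_arm", "payload": {
  "commands": [0,0.03,0,0,0,0,0.4,0,0.08,0,0,0,0,0.4,0,0.13,0,0,0,0,0.4,0,0.17,0,0,0,0,0.4,0,0.2,0,0,0,0,0.4,0,0.22,0,0,0,0,0.4]
}}

```text
time: 14.5
ee_pos: [509.1, -135.2, 147.8]
tool_rot: [0.674, -0.213, 0.215, -0.674]
wrist_force: [-1.3, 1.5, 5.4]
opening: 52.7
```

```bash
python3 tq.py
```

```text
t 14.5 yaw deg 54.7 tqz [0.156 0.401 0.121] j6 -0.091 f [-1.3  1.5  5.4] p [ 509.1 -135.2  147.8] op 52.7 q6 0.23
```

The cap turns against about 0.09 N m on joint 6, which is the screw drag, so the grip holds. Turned 40° so far. From here I take 5° steps with a reading after each.

Request:
{"api": "step_arm", "payload": {
  "commands": [0,0.03,0,0,0,0,0.4,0,0.056,0,0,0,0,0.4,0,0.056,0,0,0,0,0.4]
}}

```text
time: 14.8
ee_pos: [509.0, -135.3, 147.8]
tool_rot: [0.664, -0.243, 0.244, -0.664]
wrist_force: [-1.8, 1.1, 5.4]
opening: 52.6
```

```bash
python3 tq.py
```

```text
t 14.8 yaw deg 49.7 tqz [0.146 0.48  0.051] j6 0.167 f [-1.8  1.1  5.4] p [ 509.  -135.3  147.8] op 52.6 q6 0.32
```

Request:
{"api": "step_arm", "payload": {
  "commands": [0,0.03,0,0,0,0,0.4,0,0.056,0,0,0,0,0.4,0,0.056,0,0,0,0,0.4]
}}

```text
time: 15.1
ee_pos: [508.9, -135.4, 147.8]
tool_rot: [0.653, -0.272, 0.273, -0.652]
wrist_force: [-1.8, 0.7, 4.9]
opening: 52.8
```

```bash
python3 tq.py
```

```text
t 15.1 yaw deg 44.7 tqz [0.077 0.567 0.095] j6 0.157 f [-1.8  0.7  4.9] p [ 508.9 -135.4  147.8] op 52.8 q6 0.41
```

Request:
{"api": "step_arm", "payload": {
  "commands": [0,0.03,0,0,0,0,0.4,0,0.056,0,0,0,0,0.4,0,0.056,0,0,0,0,0.4]
}}

```text
time: 15.4
ee_pos: [508.8, -135.5, 147.8]
tool_rot: [0.64, -0.3, 0.301, -0.64]
wrist_force: [-2.8, 1.3, 5.3]
opening: 52.7
```

```bash
python3 tq.py
```

```text
t 15.4 yaw deg 39.7 tqz [0.046 0.652 0.017] j6 0.164 f [-2.8  1.3  5.3] p [ 508.8 -135.5  147.8] op 52.7 q6 0.5
```

Request:
{"api": "step_arm", "payload": {
  "commands": [0,0.03,0,0,0,0,0.4,0,0.056,0,0,0,0,0.4,0,0.056,0,0,0,0,0.4]
}}

```text
time: 15.7
ee_pos: [508.7, -135.6, 147.8]
tool_rot: [0.626, -0.328, 0.329, -0.626]
wrist_force: [-2.4, 0.0, 6.3]
opening: 52.5
```

```bash
python3 tq.py
```

```text
t 15.7 yaw deg 34.6 tqz [0.038 0.679 0.039] j6 0.162 f [-2.4  0.   6.3] p [ 508.7 -135.6  147.8] op 52.5 q6 0.58
```

Request:
{"api": "step_arm", "payload": {
  "commands": [0,0.03,0,0,0,0,0.4,0,0.056,0,0,0,0,0.4,0,0.056,0,0,0,0,0.4]
}}

```text
time: 16.0
ee_pos: [508.5, -135.6, 147.8]
tool_rot: [0.612, -0.355, 0.356, -0.611]
wrist_force: [-2.7, 0.4, 5.6]
opening: 52.7
```

```bash
python3 tq.py
```

```text
t 16.0 yaw deg 29.6 tqz [-0.019  0.798  0.01 ] j6 0.164 f [-2.7  0.4  5.6] p [ 508.5 -135.6  147.8] op 52.7 q6 0.67
```

Request:
{"api": "step_arm", "payload": {
  "commands": [0,0.03,0,0,0,0,0.4,0,0.056,0,0,0,0,0.4,0,0.056,0,0,0,0,0.4]
}}

```text
time: 16.3
ee_pos: [508.4, -135.7, 147.8]
tool_rot: [0.595, -0.382, 0.383, -0.594]
wrist_force: [-2.8, -0.0, 7.2]
opening: 52.4
```

```bash
python3 tq.py
```

```text
t 16.3 yaw deg 24.5 tqz [-0.017  0.85   0.086] j6 0.164 f [-2.8 -0.   7.2] p [ 508.4 -135.7  147.8] op 52.4 q6 0.76
```

Request:
{"api": "step_arm", "payload": {
  "commands": [0,0.03,0,0,0,0,0.4,0,0.056,0,0,0,0,0.4,0,0.056,0,0,0,0,0.4]
}}

```text
time: 16.6
ee_pos: [508.3, -135.7, 147.8]
tool_rot: [0.578, -0.408, 0.409, -0.577]
wrist_force: [-2.6, -0.0, 6.5]
opening: 52.7
```

```bash
python3 tq.py
```

```text
t 16.6 yaw deg 19.5 tqz [-0.058  0.933  0.086] j6 0.165 f [-2.6 -0.   6.5] p [ 508.3 -135.7  147.8] op 52.7 q6 0.85
```

Request:
{"api": "step_arm", "payload": {
  "commands": [0,0.03,0,0,0,0,0.4,0,0.056,0,0,0,0,0.4,0,0.056,0,0,0,0,0.4]
}}

```text
time: 16.9
ee_pos: [508.1, -135.8, 147.8]
tool_rot: [0.56, -0.433, 0.434, -0.558]
wrist_force: [-3.5, 0.2, 6.8]
opening: 52.7
```

```bash
python3 tq.py
```

```text
t 16.9 yaw deg 14.4 tqz [-0.059  1.012 -0.021] j6 0.166 f [-3.5  0.2  6.8] p [ 508.1 -135.8  147.8] op 52.7 q6 0.94
```

Request:
{"api": "step_arm", "payload": {
  "commands": [0,0.03,0,0,0,0,0.4,0,0.056,0,0,0,0,0.4,0,0.056,0,0,0,0,0.4]
}}

```text
time: 17.2
ee_pos: [508.0, -135.8, 147.8]
tool_rot: [0.54, -0.457, 0.458, -0.539]
wrist_force: [-4.5, -1.0, 7.2]
opening: 52.7
```

```bash
python3 tq.py
```

```text
t 17.2 yaw deg 9.4 tqz [-0.081  1.037 -0.034] j6 0.166 f [-4.5 -1.   7.2] p [ 508.  -135.8  147.8] op 52.7 q6 1.02
```

Request:
{"api": "step_arm", "payload": {
  "commands": [0,0.03,0,0,0,0,0.4,0,0.056,0,0,0,0,0.4,0,0.056,0,0,0,0,0.4]
}}

```text
time: 17.5
ee_pos: [507.8, -135.8, 147.8]
tool_rot: [0.519, -0.48, 0.481, -0.518]
wrist_force: [-5.4, -0.3, 7.2]
opening: 53.0
```

```bash
python3 tq.py
```

```text
t 17.5 yaw deg 4.4 tqz [-0.023  1.117  0.053] j6 0.167 f [-5.4 -0.3  7.2] p [ 507.8 -135.8  147.8] op 53.0 q6 1.11
```

Request:
{"api": "step_arm", "payload": {
  "commands": [0,0.03,0,0,0,0,0.4,0,0.056,0,0,0,0,0.4,0,0.056,0,0,0,0,0.4]
}}

```text
time: 17.8
ee_pos: [507.7, -135.8, 147.8]
tool_rot: [0.498, -0.503, 0.503, -0.496]
wrist_force: [-4.7, 0.0, 7.5]
opening: 52.7
```

```bash
python3 tq.py
```

```text
t 17.8 yaw deg -0.7 tqz [-0.04   1.186  0.04 ] j6 0.167 f [-4.7  0.   7.5] p [ 507.7 -135.8  147.8] op 52.7 q6 1.2
```

Request:
{"api": "step_arm", "payload": {
  "commands": [0,0.03,0,0,0,0,0.4,0,0.056,0,0,0,0,0.4,0,0.056,0,0,0,0,0.4]
}}

```text
time: 18.1
ee_pos: [507.6, -135.8, 147.8]
tool_rot: [0.475, -0.524, 0.525, -0.474]
wrist_force: [-4.2, -0.1, 8.6]
opening: 52.6
```

```bash
python3 tq.py
```

```text
t 18.1 yaw deg -5.7 tqz [-0.064  1.307  0.06 ] j6 0.168 f [-4.2 -0.1  8.6] p [ 507.6 -135.8  147.8] op 52.6 q6 1.29
```

Request:
{"api": "step_arm", "payload": {
  "commands": [0,0.03,0,0,0,0,0.4,0,0.056,0,0,0,0,0.4,0,0.056,0,0,0,0,0.4]
}}

```text
time: 18.4
ee_pos: [507.4, -135.7, 147.8]
tool_rot: [0.452, -0.544, 0.545, -0.45]
wrist_force: [-6.3, 0.1, 8.3]
opening: 52.6
```

```bash
python3 tq.py
```

```text
t 18.4 yaw deg -10.8 tqz [-0.025  1.409 -0.019] j6 0.168 f [-6.3  0.1  8.3] p [ 507.4 -135.7  147.8] op 52.6 q6 1.38
```

Request:
{"api": "step_arm", "payload": {
  "commands": [0,0.03,0,0,0,0,0.4,0,0.056,0,0,0,0,0.4,0,0.056,0,0,0,0,0.4]
}}

```text
time: 18.7
ee_pos: [507.3, -135.7, 147.8]
tool_rot: [0.427, -0.564, 0.564, -0.426]
wrist_force: [-5.9, -0.3, 8.4]
opening: 52.6
```

```bash
python3 tq.py
```

```text
t 18.7 yaw deg -15.8 tqz [0.002 1.452 0.002] j6 0.168 f [-5.9 -0.3  8.4] p [ 507.3 -135.7  147.8] op 52.6 q6 1.46
```

Request:
{"api": "step_arm", "payload": {
  "commands": [0,0.03,0,0,0,0,0.4,0,0.056,0,0,0,0,0.4,0,0.056,0,0,0,0,0.4]
}}

```text
time: 19.0
ee_pos: [507.2, -135.6, 147.8]
tool_rot: [0.402, -0.582, 0.582, -0.4]
wrist_force: [-6.7, 0.5, 9.7]
opening: 52.8
```

```bash
python3 tq.py
```

```text
t 19.0 yaw deg -20.8 tqz [0.016 1.418 0.085] j6 0.168 f [-6.7  0.5  9.7] p [ 507.2 -135.6  147.8] op 52.8 q6 1.55
```

Request:
{"api": "step_arm", "payload": {
  "commands": [0,0.03,0,0,0,0,0.4,0,0.056,0,0,0,0,0.4,0,0.056,0,0,0,0,0.4]
}}

```text
time: 19.3
ee_pos: [507.0, -135.5, 147.7]
tool_rot: [0.376, -0.599, 0.599, -0.374]
wrist_force: [-6.3, -0.0, 8.9]
opening: 52.9
```

```bash
python3 tq.py
```

```text
t 19.3 yaw deg -25.9 tqz [0.033 1.548 0.042] j6 0.189 f [-6.3 -0.   8.9] p [ 507.  -135.5  147.7] op 52.9 q6 1.64
```

Joint 6 torque is starting to climb (0.168 → 0.189), so I'm continuing more carefully.

Request:
{"api": "step_arm", "payload": {
  "commands": [0,0.03,0,0,0,0,0.4,0,0.045,0,0,0,0,0.4,0,0.045,0,0,0,0,0.4]
}}

```text
time: 19.6
ee_pos: [507.0, -135.5, 147.8]
tool_rot: [0.355, -0.612, 0.612, -0.353]
wrist_force: [-6.8, 0.0, 9.9]
opening: 52.5
```

```bash
python3 tq.py
```

```text
t 19.6 yaw deg -29.9 tqz [0.092 1.572 0.072] j6 0.158 f [-6.8  0.   9.9] p [ 507.  -135.5  147.8] op 52.5 q6 1.71
```

Request:
{"api": "step_arm", "payload": {
  "commands": [0,0.03,0,0,0,0,0.4,0,0.045,0,0,0,0,0.4,0,0.045,0,0,0,0,0.4]
}}

```text
time: 19.9
ee_pos: [506.9, -135.4, 147.8]
tool_rot: [0.333, -0.624, 0.624, -0.331]
wrist_force: [-6.1, 0.7, 10.4]
opening: 52.8
```

```bash
python3 tq.py
```

```text
t 19.9 yaw deg -34.0 tqz [0.139 1.569 0.085] j6 0.157 f [-6.1  0.7 10.4] p [ 506.9 -135.4  147.8] op 52.8 q6 1.78
```

Request:
{"api": "step_arm", "payload": {
  "commands": [0,0.03,0,0,0,0,0.4,0,0.045,0,0,0,0,0.4,0,0.045,0,0,0,0,0.4]
}}

```text
time: 20.2
ee_pos: [506.8, -135.3, 147.8]
tool_rot: [0.311, -0.636, 0.636, -0.309]
wrist_force: [-6.4, 1.3, 9.7]
opening: 52.5
```

```bash
python3 tq.py
```

```text
t 20.2 yaw deg -38.0 tqz [0.225 1.611 0.093] j6 0.166 f [-6.4  1.3  9.7] p [ 506.8 -135.3  147.8] op 52.5 q6 1.85
```

Request:
{"api": "step_arm", "payload": {
  "commands": [0,0.03,0,0,0,0,0.4,0,0.045,0,0,0,0,0.4,0,0.045,0,0,0,0,0.4]
}}

```text
time: 20.5
ee_pos: [506.7, -135.2, 147.7]
tool_rot: [0.288, -0.646, 0.646, -0.286]
wrist_force: [-7.7, -0.1, 10.3]
opening: 52.3
```

```bash
python3 tq.py
```

```text
t 20.5 yaw deg -42.1 tqz [0.233 1.669 0.125] j6 0.171 f [-7.7 -0.1 10.3] p [ 506.7 -135.2  147.7] op 52.3 q6 1.92
```

Request:
{"api": "step_arm", "payload": {
  "commands": [0,0.03,0,0,0,0,0.4,0,0.045,0,0,0,0,0.4,0,0.045,0,0,0,0,0.4]
}}

```text
time: 20.8
ee_pos: [506.7, -135.2, 147.8]
tool_rot: [0.266, -0.656, 0.656, -0.263]
wrist_force: [-7.8, 0.2, 10.5]
opening: 52.6
```

```bash
python3 tq.py
```

```text
t 20.8 yaw deg -46.1 tqz [0.188 1.639 0.38 ] j6 0.422 f [-7.8  0.2 10.5] p [ 506.7 -135.2  147.8] op 52.6 q6 1.99
```

Request:
{"api": "step_arm", "payload": {
  "commands": [0,0.03,0,0,0,0,0.4,0,0.045,0,0,0,0,0.4,0,0.045,0,0,0,0,0.4]
}}

```text
time: 21.1
ee_pos: [506.6, -135.1, 147.7]
tool_rot: [-0.242, 0.665, -0.665, 0.24]
wrist_force: [-7.5, 0.4, 10.2]
opening: 52.4
```

```bash
python3 tq.py
```

```text
t 21.1 yaw deg -50.1 tqz [0.298 1.72  0.146] j6 0.209 f [-7.5  0.4 10.2] p [ 506.6 -135.1  147.7] op 52.4 q6 2.06
```

Request:
{"api": "step_arm", "payload": {
  "commands": [0,0.03,0,0,0,0,0.4,0,0.045,0,0,0,0,0.4,0,0.045,0,0,0,0,0.4]
}}

```text
time: 21.4
ee_pos: [506.5, -135.0, 147.7]
tool_rot: [-0.218, 0.673, -0.673, 0.216]
wrist_force: [-7.2, 0.4, 10.5]
opening: 52.7
```

```bash
python3 tq.py
```

```text
t 21.4 yaw deg -54.2 tqz [0.39  1.742 0.035] j6 0.179 f [-7.2  0.4 10.5] p [ 506.5 -135.   147.7] op 52.7 q6 2.13
```

First click: 0.38 N m at -46°, then down to 0.15 and 0.04. I'll take a second click to confirm the 20° period, since a count that's off by one still lies within the limit.

Request:
{"api": "step_arm", "payload": {
  "commands": [0,0.03,0,0,0,0,0.4,0,0.045,0,0,0,0,0.4,0,0.045,0,0,0,0,0.4]
}}

```text
time: 21.7
ee_pos: [506.5, -134.9, 147.8]
tool_rot: [-0.195, 0.68, -0.68, 0.192]
wrist_force: [-7.7, 0.4, 11.8]
opening: 52.5
```

```bash
python3 tq.py
```

```text
t 21.7 yaw deg -58.3 tqz [0.414 1.712 0.14 ] j6 0.165 f [-7.7  0.4 11.8] p [ 506.5 -134.9  147.8] op 52.5 q6 2.2
```

Request:
{"api": "step_arm", "payload": {
  "commands": [0,0.03,0,0,0,0,0.4,0,0.045,0,0,0,0,0.4,0,0.045,0,0,0,0,0.4]
}}

```text
time: 22.0
ee_pos: [506.4, -134.8, 147.8]
tool_rot: [-0.17, 0.687, -0.686, 0.168]
wrist_force: [-7.9, 1.7, 11.8]
opening: 52.9
```

```bash
python3 tq.py
```

```text
t 22.0 yaw deg -62.3 tqz [0.47  1.689 0.065] j6 0.174 f [-7.9  1.7 11.8] p [ 506.4 -134.8  147.8] op 52.9 q6 2.28
```

Request:
{"api": "step_arm", "payload": {
  "commands": [0,0.03,0,0,0,0,0.4,0,0.045,0,0,0,0,0.4,0,0.045,0,0,0,0,0.4]
}}

```text
time: 22.3
ee_pos: [506.4, -134.7, 147.7]
tool_rot: [-0.146, 0.692, -0.692, 0.144]
wrist_force: [-8.3, 1.3, 9.7]
opening: 52.3
```

```bash
python3 tq.py
```

```text
t 22.3 yaw deg -66.3 tqz [0.541 1.753 0.388] j6 0.424 f [-8.3  1.3  9.7] p [ 506.4 -134.7  147.7] op 52.3 q6 2.35
```

The torque peaks again at -66.3°, exactly 20° on. One more 4° step.

Request:
{"api": "step_arm", "payload": {
  "commands": [0,0.03,0,0,0,0,0.4,0,0.045,0,0,0,0,0.4,0,0.045,0,0,0,0,0.4]
}}

```text
time: 22.6
ee_pos: [506.4, -134.6, 147.7]
tool_rot: [-0.122, 0.697, -0.697, 0.119]
wrist_force: [-7.8, 2.8, 11.2]
opening: 52.8
```

```bash
python3 tq.py
```

```text
t 22.6 yaw deg -70.4 tqz [0.558 1.779 0.132] j6 0.177 f [-7.8  2.8 11.2] p [ 506.4 -134.6  147.7] op 52.8 q6 2.42
```

Two clicks felt. Releasing and lifting away.

Request:
{"api": "step_arm", "payload": {
  "commands": [0,0,0,0,0,0,0.7,0,0,0,0,0,0,1,0,0,0,0,0,0,1,0,0,0,0,0,0,1,0,0,0,0,0,0,1,0,0,0,0,-0.2,0,1,0,0,0,0,-0.5,0,1,0,0,0,0,-0.8,0,1,0,0,0,0,-0.8,0,1]
}}

```text
time: 23.5
ee_pos: [512.6, -136.7, 273.2]
tool_rot: [0.116, -0.694, 0.699, -0.125]
wrist_force: [2.0, -0.5, 0.4]
opening: 85.4
```

Request:
{"api": "step_arm", "payload": {
  "commands": [0,-0.09,0,0,-0.2,0.3,1,0,-0.18,0,0,-0.2,0.6,1,0,-0.27,0,0,-0.2,0.9,1,0,-0.36,0,0,-0.2,1,1,0,-0.36,0,0,-0.2,1,1,0,-0.36,0,0,-0.2,1,1]
}}

```text
time: 24.1
ee_pos: [558.3, -276.1, 295.0]
tool_rot: [-0.309, 0.636, -0.635, 0.309]
wrist_force: [0.5, -0.1, 0.4]
opening: 85.8
```

```bash
python3 tq.py
python3 - <<'E'
from h import *
a=vision.capture("top");b=vision.capture("side");cv2.imwrite("pics/top3.png",a);cv2.imwrite("pics/side3.png",b)
ms=vision.camera_model("side");e=np.array([proj(ms,np.array([506.3+37*np.cos(t),-136+37*np.sin(t),62])) for t in np.linspace(0,6.28,60)]);print("expected",e.min(0),e.max(0))
h=cv2.cvtColor(b,cv2.COLOR_BGR2HSV);mk=cv2.inRange(h,(5,60,40),(25,255,255));mk[:,:330]=0;mk[:,375:]=0;mk[:145]=0;mk[175:]=0
c=max(cv2.findContours(mk,0,1)[0],key=cv2.contourArea);print("side follower",cv2.boundingRect(c))
x=cv2.resize(a[130:240,170:450],None,fx=2,fy=2,interpolation=2);y=cv2.resize(b[100:200,300:420],None,fx=3.5,fy=3.5,interpolation=2)
o=np.zeros((220+350,560,3),np.uint8);o[:220]=x;o[220:,:420]=y;cv2.imwrite("pics/fin.png",np.clip(o*1.3,0,255).astype(np.uint8))
E
```

```text
t 24.1 yaw deg -38.1 tqz [ 0.004 -0.008  0.048] j6 -0.033 f [ 0.5 -0.1  0.4] p [ 558.3 -276.1  295. ] op 85.8 q6 1.67
expected [344.15107829 151.62299245] [370.17390584 168.12854882]
side follower (344, 154, 26, 15)
```

View pics/fin.png

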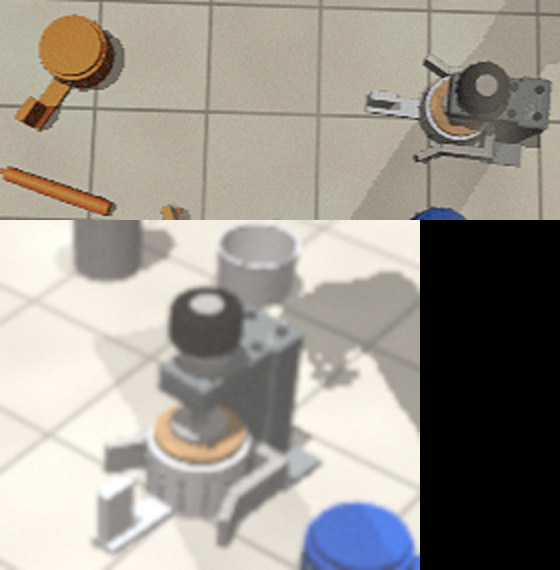

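The mould is seated, upright and centred, with the foot down on the follower. Its position in the side view hasn't changed, and the hand is clear.

```bash
python3 -c "
from workcell import hand_in
print(hand_in())"
```

```text
the job is handed in; nothing more can be done
None
```

I slid the white mould by its grip into the press until it met the back stop, with about 10 N felt at the wrist. I then turned the black cap clockwise about 165° and let go after two clicks. The job was handed in at about 24 s; no verdict is reported.

**Clicks:** The torque peaked at 0.38 N m at yaw -46° and 0.39 N m at -66°. It dropped to about 0.13–0.15 N m within 4° each time, and the 20° spacing matches the ratchet.

**Final position:** In the side view the follower spans pixels 344–370, exactly where a seated mould should be, and the last picture shows the foot down on it. The gripper is open and clear of everything. The neighbours in the last picture look untouched, but I didn't measure them.

**Disagreements and gaps:**
- The wrist view put the tub's rim about 1–2 mm off, and the gripper stopped 3 mm short of the nominal distance. Both are within the 5 mm limit and the calibration error.
- The jaw opening on the cap read 52.5 mm rather than 57 mm, and the tool sat about 4 mm higher than commanded. The side load reached about 8 N and the upward load about 12 N.
- I didn't measure the foot's pressing force. I infer it from the screw stop and the clicks.

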